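# Post the spent batteries and get the return box onto its carrying blade

## Task

Post every loose block battery through the orange spring flap of the battery return box, let the flap swing shut, then press the red lock plug on top of the box fully down. Then tip the box back on its rear edge until it leans on the blue rest behind it, slide the flat green blade squarely under its raised front, with the blade's tip past the middle of the box, and let the box down so that it stands level on the blade. Leave the other things on the bench where they are.

Things in the scene. Friction and masses are not known exactly. Their poses are not given: they have to be found in the camera images.
- box: loose battery return box, 90 (x) x 150 (y) x 190 mm high, clear walls, 12 mm grey head on top, yellow pull bar in front. About 0.6 kg, top-heavy (mass centre about 135 mm up when empty): balances on its rear edge at about 0.33 to 0.43 rad of tilt, beyond that it leans on the rest. Origin: centre of its underside; x from its front (facing the robot) to its rear
- slot (a point): centre of the slot in the head, level with the head's top, 190 mm above the underside; slot 66 mm (x) x 92 mm (y), closed by the orange flap. A battery fits lying flat with its length along the box's x; the fingers fit in on its y sides
- flap (a joint): orange flap in the slot, 63 x 89 x 3 mm, its top 5 mm below the head's top, hinged at the slot's rear side; rad, 0 shut, grows as it is pushed down into the box (to 1.3); a very weak spring (under 0.2 N at its front edge) swings it shut again. A battery let go with its underside 25 mm below the head's top slips off it and drops in
- plug (a joint): red round lock plug on the head, 22 mm across, at y = +60 mm of the box; m pushed down: 0 is standing 11 mm proud of the head, 0.008 is fully home (3 mm proud); stiff, about 4 N to move it, and it stays where it is pushed
- plug_top (a point): centre of the plug's top face; in the box's frame at x = 0, y = +60 mm, 201 mm up when the plug stands out fully, 193 mm when home
- bar (a point): centre of the yellow pull bar, a round bar 10 mm thick and 112 mm long along the box's y, 38 mm in front of the box's front face (33 mm of clear room behind it) and 180 mm up; two fingers fit on either side of it from above, held by brackets at its ends only
- rear_edge (a point): middle of the box's lower rear edge, 45 mm behind the box's origin: the edge it tips about
- stand: blue rest fixed to the bench: two slats 30 mm wide at y = -45 and +45 mm, 170 mm long, rising from 2 mm behind the box's rear edge and leaning back 0.63 rad from upright. Origin on the bench under the centre of the box's starting place, axes as the box's at the start. With the box leaning on it, the box's front lower edge is about 53 mm above the bench
- blade: loose carrying blade: a green-painted metal plate 140 mm (x) x 100 mm (y) x 4 mm, 0.22 kg in all, with an upright black handle fin near its rear end; origin at the centre of the plate's underside, x towards the tip
- blade_tip (a point): middle of the blade's front edge, at x = +70 mm of the blade, 2 mm up
- blade_handle (a point): grip point in the black fin, at x = -60 mm of the blade, 35 mm up; the fin is 12 mm thick (x), 60 mm wide (y), its top 50 mm above the bench
- cell1: flat block battery (the kind with two snap studs on one end), 48 x 26.5 x 17.5 mm, 46 g, black with a copper-coloured third at the stud end; origin at the centre of the underside of its broad face, x along its 48 mm length towards the studs, z through its 17.5 mm thickness. It starts lying flat on the table. It may be absent
- cell2: flat block battery (the kind with two snap studs on one end), 48 x 26.5 x 17.5 mm, 46 g, black with a copper-coloured third at the stud end; origin at the centre of the underside of its broad face, x along its 48 mm length towards the studs, z through its 17.5 mm thickness. It starts lying flat on the table. It may be absent
- cell3: flat block battery (the kind with two snap studs on one end), 48 x 26.5 x 17.5 mm, 46 g, black with a copper-coloured third at the stud end; origin at the centre of the underside of its broad face, x along its 48 mm length towards the studs, z through its 17.5 mm thickness. It starts lying flat on the table. It may be absent
- cell4: flat block battery (the kind with two snap studs on one end), 48 x 26.5 x 17.5 mm, 46 g, black with a copper-coloured third at the stud end; origin at the centre of the underside of its broad face, x along its 48 mm length towards the studs, z through its 17.5 mm thickness. It starts lying flat on the table. It may be absent
- cell5: flat block battery (the kind with two snap studs on one end), 48 x 26.5 x 17.5 mm, 46 g, black with a copper-coloured third at the stud end; origin at the centre of the underside of its broad face, x along its 48 mm length towards the studs, z through its 17.5 mm thickness. It starts lying flat on the table. It may be absent
- jar: glass jar with red lid, 72 mm across, 120 mm high; leave alone. Origin under its centre
- flask: amber jar with brass lid, 60 mm across, 130 mm high; leave alone. Origin under its centre
- bowl: blue bowl, 90 mm across, 40 mm high; leave alone. Origin under its centre
- tape: yellow tape roll, 90 mm across, 24 mm high; leave alone. Origin under its centre
- carton: small cardboard carton 70 x 110 x 60 mm; leave alone. Origin under its centre
- glue: white glue bottle with orange cap, 44 mm across, 110 mm high; leave alone. Origin under its centre
There are look-alikes about, which are no part of the job. Leave any pink look-alike of the cell4 alone.

How it is judged:
By the outcome, as a careful person would: the job done as asked, in the order asked, and still so for the second after the job is handed in, with the robot touching nothing.
Of cell1, cell2, cell3, cell4, cell5 only 3 to 5 are there at a start; the rules pass over those that are not, and their reading is None.
At some moment in a run one of cell1, cell2, cell3, cell4, cell5 may be knocked a few centimetres aside while the robot is not near it.
Once in a run the grip may slacken for a moment while it holds something.
It also fails if it takes over 210 s, if anything falls off the work surface, if the arm or the gripper's body presses on something with over 40 N, if the wrist force passes 120 N, or if a joint passes its speed limit or range.

## Robot

A 6-joint arm with a two-finger parallel gripper is mounted at the origin on the work surface. World frame = base frame: x ahead of the robot, y to its left, z up, the work surface at z = 0. Lengths are in m, angles in rad, forces in N, time in s.
With the tool pointing down it reaches from about 0.35 to 0.775 m from the base axis. Payload 5.5 kg.
Tool frame: the origin (TCP) lies at the very end of the fingers, on their centre line; the grasp point (between the pads) lies 19 mm behind it (manip.tcp_to_grasp is the distance from the TCP to the grasp point, in m); z points along the fingers, y is the line along which they close (so a half turn about z gives the same grasp; the last joint's range is limited). The gripper opens to 85 mm and grips with 20 to 120 N. Pads are 22 mm wide; open, the fingers measure 114 mm over their backs; the gripper's body (76 mm by 85 mm) begins 54 mm behind the grasp point. The pads swing forward as they close: fully open they stand 13 mm farther back than shut.
Start: joints at [1.121, 0.313, 0.046, 1.304, 0, 1.431], TCP at [0.175, 0.548, 0.231] pointing down, gripper open.
Joint ranges: [-2.76, 2.76], [-0.86, 1.69], [-1.03, 1.26], [-2.2, 2.34], [-1.47, 1.5], [-3.14, 3.14]. Speed limits (rad/s): [2.57, 2.57, 3.14, 3.14, 3.14, 3.14].

## Interface

Orientations are given as a unit quaternion [w, x, y, z].
In Python, from plant import manip gives the robot as it stands. Calls block until the motion is done:
- manip.reach(position, orientation): joint-space move of the TCP to a pose.
- manip.move_straight(position, max_speed=0.15, orientation=None): straight line of the TCP; orientation=None keeps the orientation; max_speed is the mean speed in m/s.
- manip.move_j(angles): joint-space move.
- manip.grip(opening): opening from 0.0 (shut) to 1.0 (fully open); the grip force is fixed at half the most; returns when the fingers have stopped.
- manip.sleep(seconds).
- manip.solve_ik(position, orientation): joint angles nearest the present ones, or None.
- manip.camera(name): name is "scene" or "top"; returns a dict with "image" (384x512x3 uint8, red, green, blue), "range_z" (384x512 float32, m along the optical axis (not along the pixel's ray), 0 where there is no reading), "fx", "fy", "cx", "cy" (pixels), "dist" ([k1, k2, p1, p2, k3] as OpenCV has them; the pictures are not rectified), "R" (3x3) and "t" (3): a world point X has camera coordinates R X + t. Camera axes: x right, y down, z forward; pixel columns grow to the right and rows downward; lengths in m; the calibration is good to about 2 mm. A picture is of the moment at which its call begins.
A pose or a line that the arm cannot do raises manip.MotionError and nothing moves.
- manip.finish_job(): hands the job in; it is judged then, once.
Readings, each from a call of its own:
- manip.get_time(): time.
- manip.get_q(): joint angles.
- manip.get_joint_velocities(): joint speeds.
- manip.get_tau(): joint torques, N m.
- manip.get_position(): TCP position.
- manip.get_ee_rot(): TCP orientation.
- manip.get_force(): force on the tool from outside, world axes, zero at the start.
- manip.get_moment(): the same for the moment, N m.
- manip.get_opening(): opening from 0.0 (shut) to 1.0 (fully open).
- manip.get_finger_force(): force on a finger pad.
Only numpy, scipy, OpenCV 4.12 (cv2) and the standard library are available. Lean on these libraries where they do the work, as an engineer would, in place of code of your own. Each camera call takes 0.05 s, during which the arm holds its last target. There are 200 camera calls.

## Working session

There is one attempt and no reset: what is moved stays moved. The work goes in short steps, each a Python script; the robot and the scene stay as the last script left them, time stands still between calls to the robot, and variables do not carry over. Pictures are saved under pics/ and viewed, at most 14 in all, crops included, and the job is handed in when it is done.

```bash
ls; mkdir -p pics
cat > h.py <<'E'
import numpy as np, cv2
from plant import manip as m
def shot(name,fn=None):
    c=m.camera(name)
    if fn: cv2.imwrite('pics/'+fn+'.png',cv2.cvtColor(c['image'],cv2.COLOR_RGB2BGR))
    np.save('pics/'+name+'.npy',c,allow_pickle=True)
    return c
def cloud(c):
    K=np.array([[c['fx'],0,c['cx']],[0,c['fy'],c['cy']],[0,0,1.]])
    v,u=np.mgrid[0:384,0:512]
    p=cv2.undistortPoints(np.stack([u,v],-1).reshape(-1,1,2).astype(np.float64),K,np.array(c['dist'],float)).reshape(384,512,2)
    z=c['range_z'].astype(float)
    P=np.concatenate([p*z[...,None],z[...,None]],-1)
    W=(P-np.array(c['t']))@np.array(c['R'])
    W[z==0]=np.nan
    return W
E
python3 - <<'E'
from h import *
a=shot('top','t0');b=shot('scene','s0')
for c in(a,b): print(c['fx'],c['dist'],-np.array(c['R']).T@c['t'])
E
```

```text
pics
371.590774014227 [-0.05577486  0.          0.          0.          0.        ] [ 0.32790807 -0.03697365  1.22664391]
424.68854742472274 [-0.14636017  0.          0.          0.          0.        ] [ 1.07319379 -0.59425613  1.06806069]
```

View pics/t0.png

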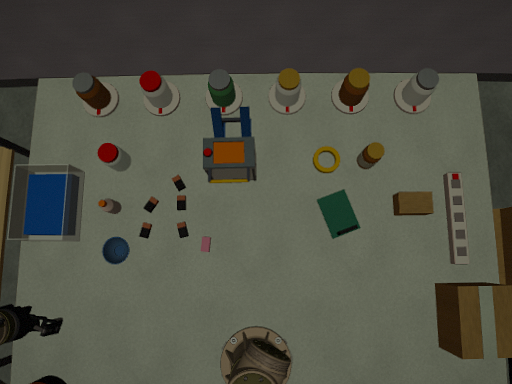

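View pics/s0.png

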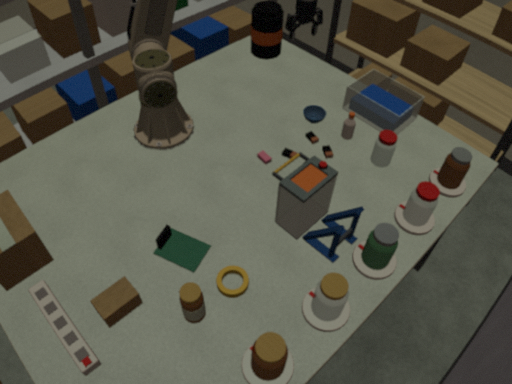

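```bash
cat >> h.py <<'E'
def rect(pts):
    (cx,cy),(w,h),a=cv2.minAreaRect((pts*1000).astype(np.float32))
    if w<h: w,h,a=h,w,a+90
    a=(a+90)%180-90
    return cx/1000,cy/1000,w,h,np.deg2rad(a)   # a = direction of long side
def comps(W,mask,lo=12):
    n,l,st,ce=cv2.connectedComponentsWithStats(mask.astype(np.uint8))
    for i in range(1,n):
        if st[i,4]>=lo:
            s=l==i
            yield ce[i],st[i,4],rect(W[s][:,:2]),np.nanmedian(W[s][:,2]),s
def cells(c):
    W=cloud(c);I=c['image'].astype(int);z=W[...,2]
    out=[]
    for ce,n,r,zz,s in comps(W,(z>0.009)&(z<0.03)&(W[...,0]>.2)&(W[...,0]<.75)&(W[...,1]>0.0)):
        if n<200 and np.median(I[s].mean(1))<100: out.append((ce.round(),n,np.round(r,4),round(zz,4),np.median(I[s],0)))
    return out
E
python3 - <<'E'
from h import *
c=np.load('pics/top.npy',allow_pickle=True).item()
for o in cells(c): print(*o)
W=cloud(c);I=c['image'].astype(int);z=W[...,2]
print('table',np.nanmedian(z[260:320,150:350]))
inb=(np.abs(W[...,0]-.6)<.25)
print('head')
for o in comps(W,(z>.183)&(z<.197)&inb): print(o[0].round(),o[1],np.round(o[2],4),o[3])
for o in comps(W,(z>.17)&(z<.22)&inb): print('any',o[0].round(),o[1],np.round(o[2],4),o[3])
R,G,B=I[...,0],I[...,1],I[...,2]
print('orange')
for o in comps(W,(R>180)&(G>60)&(G<150)&(B<60)): print(o[0].round(),o[1],np.round(o[2],4),o[3])
print('red')
for o in comps(W,(R>120)&(G<40)&(B<50)&(z>.18)&(z<.22)): print(o[0].round(),o[1],np.round(o[2],4),o[3])
print('yellow')
for o in comps(W,(R>120)&(G>100)&(B<80)): print(o[0].round(),o[1],np.round(o[2],4),o[3])
print('green')
for o in comps(W,(G>R+25)&(G>B+10)&(z<.02)): print(o[0].round(),o[1],np.round(o[2],4),o[3])
print('fin')
for o in comps(W,(z>.03)&(z<.06)&inb&(W[...,1]<0)): print(o[0].round(),o[1],np.round(o[2],4),o[3])
print('blue')
for o in comps(W,(B>R+50)&(B>G+25)&inb&(W[...,1]<.25)): print(o[0].round(),o[1],np.round(o[2],4),o[3])
E
```

```text
[126. 165.] 58 [ 0.6395  0.4434 70.2492 29.1859 -0.5288] 0.0206 [68.  69.5 60. ]
[ 48. 172.] 67 [  0.614    0.7046 125.4516   6.454   -1.5328] 0.0217 [75. 75. 63.]
[178. 182.] 120 [ 0.575   0.2585 49.6736 27.0453  0.5308] 0.0173 [18.  15.5 14. ]
[181. 202.] 132 [5.07200e-01 2.46800e-01 4.83267e+01 2.74354e+01 3.08000e-02] 0.0172 [17.  16.  14.5]
[150. 204.] 128 [ 0.5016  0.3485 49.4971 27.7541 -0.6007] 0.0179 [25.5 18.5 14.5]
[117. 208.] 33 [ 0.4864  0.46   40.7581 15.2836 -0.3918] 0.0201 [48. 40. 34.]
[182. 229.] 131 [ 0.4178  0.2403 50.1156 27.517   0.2355] 0.018 [19. 18. 15.]
[145. 230.] 137 [ 0.4162  0.3646 49.8235 28.9503 -0.2395] 0.0174 [27. 20. 16.]
[ 26. 236.] 12 [ 0.3956  0.7667 10.7993  4.3191  0.1096] 0.0206 [59.  57.5 48.5]
[ 53. 235.] 17 [ 0.3964  0.675  57.1918  2.6502 -1.5649] 0.0243 [79. 82. 74.]
[205. 243.] 129 [ 0.3705  0.163  49.6954 27.0389 -0.0836] 0.0179 [119.  71.  78.]
table 0.000245000204604844
head
[229. 154.] 1561 [ 6.073000e-01  7.180000e-02  1.492579e+02  1.349567e+02 -1.558200e+00] 0.18775835092900559
any [228. 155.] 1850 [ 6.071000e-01  7.180000e-02  1.492546e+02  1.354189e+02 -1.558900e+00] 0.18703509524875384
orange
red
yellow
green
[337. 212.] 1094 [  0.4675  -0.2737 136.1077  97.4787   0.358 ] 0.0038520492527080535
fin
[287. 102.] 69 [ 0.8418 -0.1121 61.5771 14.8689 -1.5634] 0.045113445905040996
[350. 102.] 64 [ 0.842  -0.3263 61.0123 12.5825  1.517 ] 0.044475374754782415
[414. 102.] 62 [ 0.8399 -0.5434 52.6081 11.5068  1.4399] 0.0457220444631948
[363. 162.] 44 [ 0.63   -0.3569 55.3806 18.125   0.7947] 0.04322790669091712
[457. 211.] 1092 [ 4.73100e-01 -6.58700e-01  2.43941e+02  5.34293e+01 -5.80000e-03] 0.03521542580556573
[414. 203.] 486 [  0.4957  -0.5125 113.1076  71.6753   1.5698] 0.05806864161486584
[347. 229.] 78 [ 0.4117 -0.2931 60.9803 11.8883 -1.2168] 0.05006568050351225
blue
```

Run:
```python
import cv2
a=cv2.imread('pics/t0.png')[90:260,130:370];cv2.imwrite('pics/t0c.png',cv2.resize(a,None,fx=3.3,fy=3.3,interpolation=cv2.INTER_CUBIC))
```

```text
(no output)
```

View pics/t0c.png

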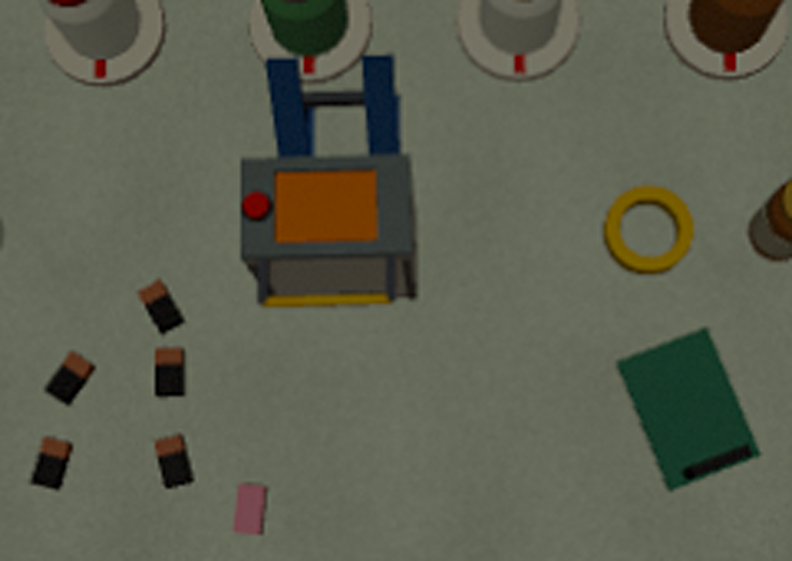

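Run:
```python
from h import *
for n in('top','scene'):
    c=np.load(f'pics/{n}.npy',allow_pickle=True).item()
    W=cloud(c);I=c['image'].astype(int);z=W[...,2]
    near=(abs(W[...,0]-.62)<.12)&(abs(W[...,1]-.07)<.12)
    for o in comps(W,(z>.181)&(z<.198)&near&(W[...,0]>.574)): print(n,'head',o[1],np.round(o[2],4),o[3])
    for k,mk in dict(orange=(I[...,0]>1.8*I[...,1])&(I[...,1]>2*I[...,2])&(I[...,0]>80),red=(I[...,0]>3*I[...,1])&(I[...,0]>3*I[...,2])&(I[...,0]>80),yel=(I[...,0]>2*I[...,2])&(I[...,1]>1.6*I[...,2])&(z>.15)).items():
        for o in comps(W,mk&near&(z>.1)): print(n,k,o[1],np.round(o[2],4),o[3],np.nanmean(W[o[4]],0))
# IK checks
from scipy.spatial.transform import Rotation as Ro
def q(yaw,pitch=0): # tool x along yaw; pitch>0 leans body to +x of box
    r=Ro.from_euler('z',yaw)*Ro.from_euler('y',pitch)*Ro.from_euler('x',np.pi)
    a=r.as_quat(); return [a[3],*a[:3]]
for p,yw in [([.63,.07,.24],0),([.63,.07,.24],np.pi),([.57,.26,.24],.5),([.55,.07,.25],np.pi/2),([.55,.07,.25],-np.pi/2),([.68,.07,.25],np.pi/2),([.68,.07,.25],-np.pi/2)]:
    print(p,yw,np.round(m.solve_ik(p,q(yw)) if m.solve_ik(p,q(yw)) is not None else np.nan,2))
```

```text
top head 1527 [ 6.248000e-01  7.200000e-02  1.493167e+02  9.995210e+01 -1.558200e+00] 0.18786935913083733
top orange 628 [6.27800e-01 7.39000e-02 8.85326e+01 6.19241e+01 1.55660e+00] 0.18499371821529198 [0.6276709  0.07294056 0.18500104]
top orange 32 [ 0.625   0.1327 18.0296 16.5143 -1.5316] 0.2001910952636782 [0.62440449 0.13217745 0.20002494]
top red 44 [ 0.6266  0.1327 20.5699 18.0259  0.0347] 0.19976345733385298 [0.62593841 0.13258526 0.19967818]
top yel 660 [ 6.27000e-01  7.44000e-02  8.94059e+01  6.74322e+01 -1.54910e+00] 0.18496338646386717 [0.62745896 0.07419085 0.18491332]
top yel 39 [ 0.6239  0.1329 19.4796 18.4002 -0.0832] 0.19968421080885382 [0.62355081 0.13255472 0.19899099]
top yel 130 [5.436000e-01 7.050000e-02 1.096606e+02 9.614900e+00 1.558200e+00] 0.1834809966875992 [0.54408872 0.07436557 0.18341081]
scene head 1405 [ 6.23400e-01  7.29000e-02  1.55794e+02  9.87976e+01 -1.55940e+00] 0.18810913440425045
scene orange 441 [6.25800e-01 7.67000e-02 8.65599e+01 5.90249e+01 1.56950e+00] 0.18518877136183973 [0.62616542 0.0754733  0.1851727 ]
scene red 25 [ 0.6274  0.1321 16.2789 15.2269 -0.2587] 0.19885266324393716 [0.62754451 0.13096923 0.19916162]
scene yel 71 [ 5.445000e-01  7.300000e-02  1.021466e+02  9.902000e+00 -1.502700e+00] 0.1838500301924953 [0.54521283 0.07750363 0.18354423]
scene yel 515 [6.26800e-01 7.60000e-02 9.11489e+01 6.53208e+01 1.55180e+00] 0.18523004306138008 [0.62648825 0.0751754  0.18520348]
[0.63, 0.07, 0.24] 0 [-0.02  0.43  0.24  1.38  0.    3.13]
[0.63, 0.07, 0.24] 3.141592653589793 [-0.02  0.43  0.24  1.38  0.   -0.02]
[0.57, 0.26, 0.24] 0.5 [0.3  0.41 0.21 1.37 0.   2.94]
[0.55, 0.07, 0.25] 1.5707963267948966 [-0.02  0.27  0.03  1.33  0.    1.55]
[0.55, 0.07, 0.25] -1.5707963267948966 [-0.02  0.27  0.03  1.33  0.   -1.59]
[0.68, 0.07, 0.25] 1.5707963267948966 [-0.01  0.54  0.43  1.47  0.    1.56]
[0.68, 0.07, 0.25] -1.5707963267948966 [-0.01  0.54  0.43  1.47  0.   -1.59]
```

```bash
cat >> h.py <<'E'
from scipy.spatial.transform import Rotation as Ro
BX=np.array([.6275,.0725]); BY=.0126
def q(yaw,pitch=0):
    a=(Ro.from_euler('z',yaw)*Ro.from_euler('y',pitch)*Ro.from_euler('x',np.pi)).as_quat(); return [a[3],*a[:3]]
def bp(x,y,z): # box frame -> world at start pose
    c,s=np.cos(BY),np.sin(BY); return [BX[0]+c*x-s*y,BX[1]+s*x+c*y,z]
def find(near=None):
    L=[o[2] for o in cells(shot('top')) if abs(o[2][2]-49)<5 and abs(o[2][3]-27.5)<4 and o[4].max()<60]
    if near is not None: L=[r for r in L if np.hypot(r[0]-near[0],r[1]-near[1])<.09]; L.sort(key=lambda r:np.hypot(r[0]-near[0],r[1]-near[1]))
    return L
def pick(r,zg=.003):
    x,y,a=r[0],r[1],r[4]; Q=q(a+np.pi)
    m.reach([x,y,.12],Q); 
    m.move_straight([x,y,zg],.15); m.grip(0)
    o=m.get_opening(); m.move_straight([x,y,.24],.3); print('grip',round(o,3),round(m.get_opening(),3),'t',m.get_time()); return m.get_opening()
def post(zg=.003,below=.025):
    p=bp(0,0,.24); m.move_straight(p,.3,q(BY+np.pi)); print('at slot',round(m.get_opening(),3),m.get_finger_force())
    if m.get_opening()<.2: return False
    m.move_straight(bp(0,0,.19-below+zg),.1); print('F',np.round(m.get_force(),1))
    m.grip(.5); m.move_straight(bp(0,0,.24),.12); return True
E
python3 - <<'E'
from h import *
m.grip(.6)
m.reach([.42,.25,.24],q(np.pi))
r=[.5072,.2468,0,0,.0308]
L=find(r); print(L[:1]); r=L[0] if L else r
if pick(r)>.2: post()
print(m.get_time(),m.get_force())
shot('top','t1')
E
python3 -c "
import cv2
a=cv2.imread('pics/t1.png')[90:280,120:320];cv2.imwrite('pics/t1c.png',cv2.resize(a,None,fx=3,fy=3,interpolation=cv2.INTER_CUBIC))"
```

```text
[array([5.06700e-01, 2.46800e-01, 4.79651e+01, 2.75720e+01, 9.20000e-03])]
grip 0.291 0.291 t 4.875
at slot 0.291 58.8729465007782
F [ 0.3 -0.1  0.5]
7.6583 [-0.26462871  0.7906211  -0.1483139 ]
```

View pics/t1c.png

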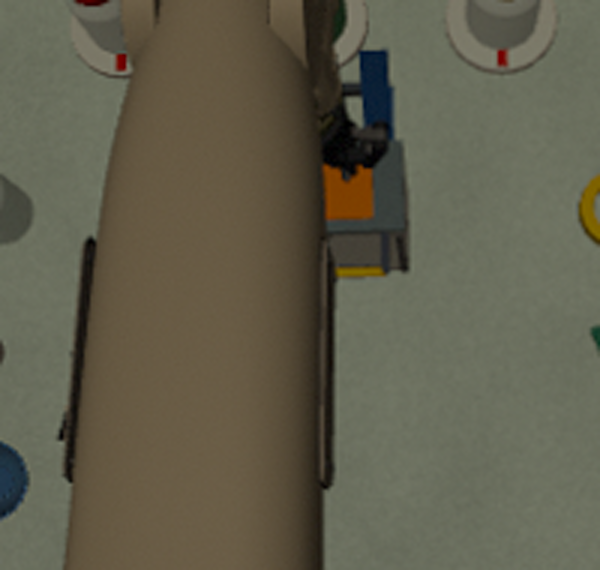

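The arm hides the batteries at left; the flap (about 350,190 in the crop) looks shut. I'll use a lookout pose for each cell.

```bash
python3 - <<'E'
from h import *
def look(): m.reach([.45,-.15,.3],q(np.pi))
for i in range(4):
    m.reach([.50,-.0,.28],q(np.pi)); look(); L=find()
    print('seen',[list(r[[0,1,4]]) for r in L])
    if not L: break
    L.sort(key=lambda r:r[1])
    m.grip(.6); m.reach([.4,.2,.25],q(np.pi))
    if pick(L[0])>.2: post()
m.reach([.50,-.0,.28],q(np.pi)); look(); print(m.get_time()); shot('scene','s2');shot('top','t2'); print(find())
E
python3 -c "
import cv2,numpy as np
a=cv2.imread('pics/t2.png')[90:260,90:290];b=cv2.imread('pics/s2.png')[90:260,220:420]
cv2.imwrite('pics/c2.png',cv2.resize(np.hstack([a,b]),None,fx=2,fy=2,interpolation=cv2.INTER_CUBIC))"
```

```text
seen [[np.float64(0.5749), np.float64(0.2582), np.float64(0.5404)], [np.float64(0.5026), np.float64(0.3494), np.float64(-0.638)], [np.float64(0.4178), np.float64(0.2405), np.float64(0.2408)]]
grip 0.288 0.297 t 13.525
at slot 0.292 58.887900710105896
F [-0.6  1.1 -0.4]
seen [[np.float64(0.5744), np.float64(0.258), np.float64(0.5514)], [np.float64(0.5024), np.float64(0.3491), np.float64(-0.5865)], [np.float64(0.4164), np.float64(0.3652), np.float64(-0.2324)]]
grip 0.291 0.29 t 22.6
at slot 0.29 59.18408274650574
F [-0.7 -0.3 -0.9]
seen [[np.float64(0.5026), np.float64(0.349), np.float64(-0.6293)], [np.float64(0.4162), np.float64(0.3648), np.float64(-0.2482)]]
grip 0.292 0.29 t 31.4167
at slot 0.291 59.266149401664734
F [-0.7  0.4 -0.6]
seen [[np.float64(0.416), np.float64(0.3642), np.float64(-0.2669)]]
grip 0.29 0.295 t 40.5583
at slot 0.293 58.941829204559326
F [ 0.2  0.3 -0.8]
45.1833
[]
```

View pics/c2.png

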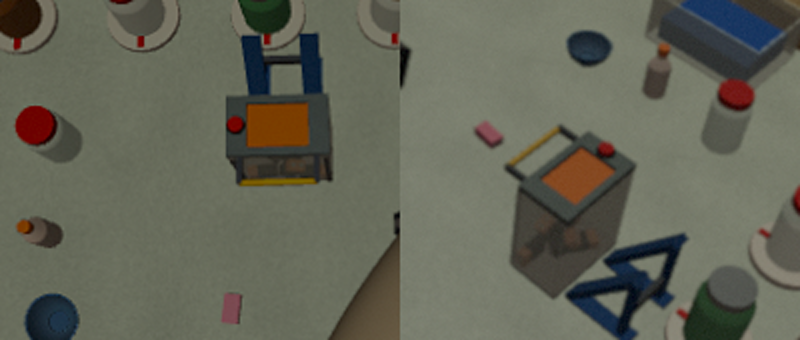

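All five are inside (dark shapes at the bottom of the box), flap shut, pink one untouched. Next the plug, then tipping.

```bash
cat >> h.py <<'E'
def boxtop(c):
    W=cloud(c);I=c['image'].astype(int);z=W[...,2]
    near=(abs(W[...,0]-.62)<.2)&(abs(W[...,1]-.07)<.15)
    for k,mk in dict(orange=(I[...,0]>1.8*I[...,1])&(I[...,1]>2*I[...,2])&(I[...,0]>80),red=(I[...,0]>3*I[...,1])&(I[...,0]>3*I[...,2])&(I[...,0]>80),yel=(I[...,0]>2*I[...,2])&(I[...,1]>1.6*I[...,2])&(z>.15)).items():
        for o in comps(W,mk&near&(z>.1)): print(k,o[1],np.round(o[2],4),np.round(o[3],4))
E
python3 - <<'E'
from h import *
c=np.load('pics/top.npy',allow_pickle=True).item(); boxtop(c)
m.grip(0); Q=q(BY+np.pi/2)
m.reach([.5,.0,.28],Q)
p=bp(0,.06,.23); m.reach(p,Q); m.move_straight(bp(0,.06,.204),.1); f0=np.array(m.get_force()); print('F0',f0.round(1))
z=.200
while z>.186:
    m.move_straight(bp(0,.06,z),.03); f=np.array(m.get_force())-f0; print(round(z,4),f.round(1),np.round(m.get_position()[2],4))
    if f[2]>12: break
    z-=.0015
m.move_straight(bp(0,.06,.25),.15)
m.reach([.5,-.05,.28],Q); m.reach([.45,-.15,.3],Q); boxtop(shot('top')); print(m.get_time())
E
```

```text
orange 635 [ 6.27900e-01  7.45000e-02  8.90244e+01  6.23155e+01 -1.56330e+00] 0.1849
orange 25 [ 0.6244  0.1314 16.8934 15.9408 -1.316 ] 0.2
red 45 [6.25700e-01 1.32700e-01 2.11551e+01 1.75108e+01 1.79000e-02] 0.1998
yel 662 [ 6.26900e-01  7.44000e-02  8.90513e+01  6.82966e+01 -1.56180e+00] 0.1848
yel 27 [ 0.624   0.133  20.1958 15.9408 -1.316 ] 0.2
yel 128 [5.436000e-01 7.020000e-02 1.094098e+02 9.488700e+00 1.565900e+00] 0.1844
F0 [ 0.4 -0.4  0.3]
0.2 [-0.7  0.4 -0.4] 0.2004
0.1985 [-0.  -0.4  2. ] 0.1989
0.197 [-0.6  1.   2.4] 0.1973
0.1955 [ 0.1 -1.   2.6] 0.1955
0.194 [ 2.1 -0.4  2.4] 0.1939
0.1925 [ 0.1 -0.1  5.8] 0.1931
0.191 [-2.3 -1.3 11.2] 0.193
0.1895 [-4.8 -0.4 18.5] 0.1929
orange 629 [6.27900e-01 7.42000e-02 8.85498e+01 6.23980e+01 1.56700e+00] 0.185
orange 35 [ 0.6254  0.1324 17.9505 17.7898  1.1776] 0.1932
red 41 [ 6.26400e-01  1.33900e-01  1.89838e+01  1.78647e+01 -3.00000e-03] 0.1929
yel 701 [ 6.269000e-01  8.600000e-02  1.132749e+02  6.639140e+01 -1.546800e+00] 0.1852
yel 128 [ 5.442000e-01  7.050000e-02  1.094031e+02  9.625200e+00 -1.561800e+00] 0.1838
52.7167
```

```bash
cat >> h.py <<'E'
H=.017
def barpos(th,E=.045,ez=0.): # tcp for bar when box tilted th about point at box-x E (underside)
    dx,dz=-.083-E,.18
    return bp(E+dx*np.cos(th)+dz*np.sin(th),0,ez+dz*np.cos(th)-dx*np.sin(th)-H)
QB=q(BY+np.pi/2)
E
python3 - <<'E'
from h import *
m.grip(.36)
p=barpos(0); m.reach([p[0],p[1],.27],QB); m.move_straight([p[0],p[1],.24],.1); f0=np.array(m.get_force())
m.move_straight(p,.08); print('down',(np.array(m.get_force())-f0).round(1))
m.grip(.18); print(m.get_opening(),(np.array(m.get_force())-f0).round(1))
for th in np.arange(.07,.64,.07):
    m.move_straight(barpos(th),.05); print(round(th,2),(np.array(m.get_force())-f0).round(1),np.round(m.get_position(),4))
m.sleep(.5);print((np.array(m.get_force())-f0).round(1),m.get_time())
shot('scene','s3')
E
python3 -c "
import cv2
cv2.imwrite('pics/s3c.png',cv2.resize(cv2.imread('pics/s3.png')[90:300,200:420],None,fx=2.5,fy=2.5,interpolation=cv2.INTER_CUBIC))"
```

```text
down [-0.6  1.2 -2. ]
0.1812865873518163 [-1.3 -0.4 -1.6]
0.07 [-4.9 -0.4  1.5] [0.5572 0.0717 0.1717]
0.14 [-2.3  0.6 -2. ] [0.571  0.0717 0.1789]
0.21 [-3.2  1.3 -2.3] [0.5852 0.072  0.1857]
0.28 [-1.7  0.8 -0.4] [0.5995 0.0721 0.1914]
0.35 [-2.1 -0.7 -1.6] [0.6142 0.0723 0.1958]
0.42 [-1.9 -0.3 -2.1] [0.6292 0.0725 0.1995]
0.49 [-0.5  0.9 -1.5] [0.6444 0.0727 0.202 ]
0.56 [ 0.1  0.4 -1. ] [0.6598 0.0729 0.2034]
0.63 [-2.   0.6 -1.6] [0.6748 0.0731 0.2035]
[-0.9  0.  -1.2] 60.5583
```

View pics/s3c.png

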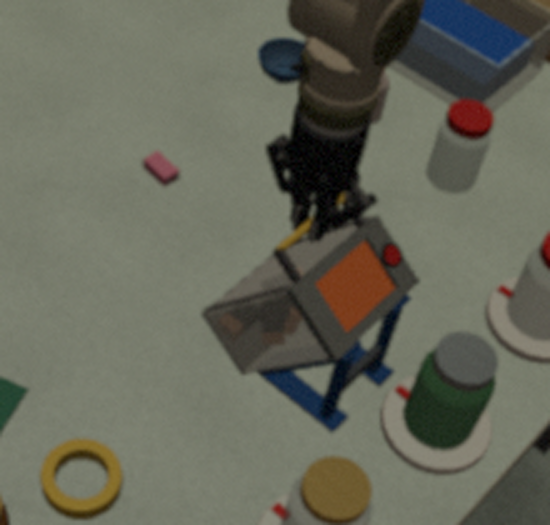

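```bash
python3 - <<'E'
from h import *
m.grip(.36); p=barpos(.63); m.move_straight([p[0],p[1],.29],.1)
m.reach([.5,-.1,.28],QB); c=shot('top'); boxtop(c)
a=.358; Q=q(a+np.pi/2); h=[.4117,-.2931]
m.reach([*h,.12],Q); m.move_straight([*h,.016],.1); f0=np.array(m.get_force()); m.grip(0); print(m.get_opening(),m.get_finger_force())
m.move_straight([*h,.023],.05); print((np.array(m.get_force())-f0).round(1))
s=bp(-.058-.13,0,.023); s2=[.42,-.15,.023]
m.move_straight(s2,.12,q((a+BY)/2+np.pi/2)); m.move_straight(s,.12,QB); print(m.get_opening(),m.get_position(),m.get_time())
shot('top','t4'); shot('scene','s4')
c=np.load('pics/top.npy',allow_pickle=True).item();W=cloud(c);I=c['image'].astype(int);R,G,B=I[...,0],I[...,1],I[...,2]
for o in comps(W,(G>R+25)&(G>B+10)&(W[...,2]<.03)&(W[...,0]<.7)): print(o[0].round(),o[1],np.round(o[2],4),o[3])
E
python3 -c "
import cv2,numpy as np
a=cv2.imread('pics/t4.png')[90:290,150:350];b=cv2.imread('pics/s4.png')[90:290,200:400]
cv2.imwrite('pics/c4.png',cv2.resize(np.hstack([a,b]),None,fx=2,fy=2,interpolation=cv2.INTER_CUBIC))"
```

```text
orange 291 [ 7.48800e-01  7.53000e-02  8.78553e+01  4.48657e+01 -1.53710e+00] 0.1719
red 17 [ 0.7499  0.1356 17.8537  9.3279 -1.5651] 0.1804
yel 313 [ 7.47900e-01  7.76000e-02  9.29857e+01  4.65013e+01 -1.53710e+00] 0.1729
yel 128 [ 6.839000e-01  7.370000e-02  1.132371e+02  2.468850e+01 -1.534800e+00] 0.2244
0.12981151759729964 59.22726631164551
[ 0.3 -0.  -1.1]
0.13760973072517022 [0.43949059 0.06976775 0.02296987] 69.0917
[245. 203.] 309 [4.984000e-01 3.480000e-02 1.370887e+02 2.763640e+01 4.870000e-02] 0.010366319399166095
```

View pics/c4.png

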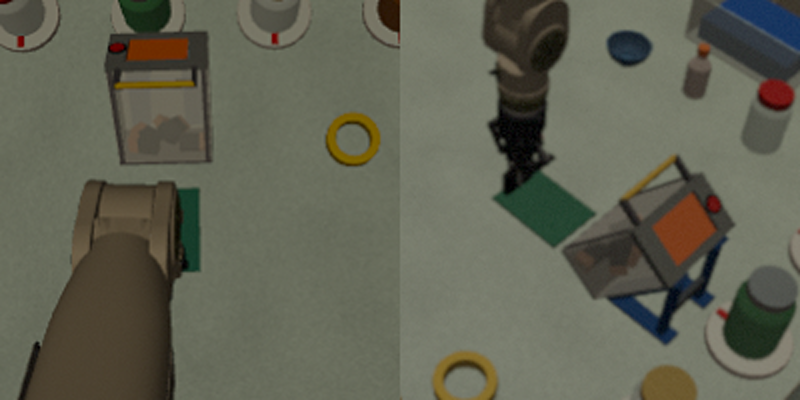

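The box leans on the rest (bar at about 155,85 in the left half) and the blade is held in front, lifted, with its tip clear of the box. Now the yaws more precisely.

Run:
```python
from h import *
for n in('top','scene'):
    c=np.load(f'pics/{n}.npy',allow_pickle=True).item();W=cloud(c);I=c['image'].astype(int);R,G,B=I[...,0],I[...,1],I[...,2];z=W[...,2]
    near=(abs(W[...,0]-.62)<.2)&(abs(W[...,1]-.07)<.15)
    mk=(R>2*B)&(G>1.6*B)&(G>.6*R)&(z>.21)&near
    P=W[mk]; d=np.linalg.svd(P-P.mean(0))[2][0]; d*=np.sign(d[1]); print(n,'bar',mk.sum(),P.mean(0).round(4),'yaw',-d[0]/d[1],'slope',d[2])
    mk=(R>1.8*G)&(G>1.7*B)&(R>80)&(z>.1)&near
    print('flap',[np.round(o[2],4) for o in comps(W,mk,100)])
    for o in comps(W,(G>R+25)&(G>B+10)&(z<.04)&(W[...,0]<.7)&(abs(W[...,1]-.07)<.1)): print('blade',o[1],np.round(o[2],4),o[3])
    # right edge of blade (min y) fit
    mk=(G>R+25)&(G>B+10)&(z<.04)&(W[...,0]<.7)&(abs(W[...,1]-.07)<.1); P=W[mk]
    b=np.arange(P[:,0].min()+.01,P[:,0].max()-.01,.006); e=np.array([[x+.003,P[(P[:,0]>=x)&(P[:,0]<x+.006),1].min()] for x in b]); print('edge',np.polyfit(*e.T,1))
```

```text
top bar 161 [0.61   0.0589 0.2961] yaw -4.209872955408841 slope -0.7360782796207227
flap [array([ 7.48700e-01,  7.52000e-02,  8.79006e+01,  4.69601e+01,
       -1.52880e+00])]
blade 309 [4.984000e-01 3.480000e-02 1.370887e+02 2.763640e+01 4.870000e-02] 0.010366319399166095
edge [0.04167606 0.00176458]
scene bar 250 [0.536  0.0497 0.3305] yaw -4.660847928995639 slope -0.7100440378330948
flap [array([ 7.46600e-01,  7.68000e-02,  8.98200e+01,  5.06483e+01,
       -1.54190e+00])]
blade 837 [5.002000e-01 6.880000e-02 1.351585e+02 9.446940e+01 5.100000e-03] 0.010509999537623813
edge [0.00564601 0.02101485]
```

```bash
python3 - <<'E'
from h import *
Q=q(BY+.015+np.pi/2); p=m.get_position()
m.move_straight([p[0],.0675,.020],.05,Q); f0=np.array(m.get_force())
m.move_straight([p[0],.0675,.0163],.03); print((np.array(m.get_force())-f0).round(1))
m.move_straight([.528,.0697,.0163],.05); print((np.array(m.get_force())-f0).round(1),m.get_position(),m.get_opening())
m.grip(.36); m.move_straight([.528,.0697,.09],.1); m.move_straight([.48,.068,.15],.15)
m.reach([.45,-.15,.3],Q); c=shot('top','t5');shot('scene','s5'); boxtop(c); print(m.get_time())
for n in('top','scene'):
    c=np.load(f'pics/{n}.npy',allow_pickle=True).item();W=cloud(c);z=W[...,2]
    near=(abs(W[...,0]-.528)<.05)&(abs(W[...,1]-.07)<.06)
    for o in comps(W,(z>.04)&(z<.056)&near): print('fin',o[1],np.round(o[2],4),o[3])
E
python3 -c "
import cv2,numpy as np
a=cv2.imread('pics/t5.png')[90:290,150:350];b=cv2.imread('pics/s5.png')[90:290,200:400]
cv2.imwrite('pics/c5.png',cv2.resize(np.hstack([a,b]),None,fx=2,fy=2,interpolation=cv2.INTER_CUBIC))"
```

```text
[-0.7 -0.4  5.5]
[-6.6 -0.5 13.5] [0.52642944 0.06978811 0.01676198] 0.13011174142166154
orange 292 [ 7.49300e-01  7.52000e-02  8.74982e+01  4.60407e+01 -1.52050e+00] 0.1717
red 16 [ 0.7506  0.1354 17.8895 10.5919 -1.4861] 0.1805
yel 313 [ 7.48300e-01  7.89000e-02  9.51280e+01  4.77068e+01 -1.52150e+00] 0.1722
yel 127 [6.812000e-01 7.320000e-02 1.130932e+02 2.409560e+01 1.560400e+00] 0.2241
74.6417
fin 80 [ 0.5267  0.0673 58.4085 13.2631 -1.5497] 0.04966089079446214
fin 89 [ 0.5251  0.0667 62.6596 14.3227 -1.5327] 0.04917317434803622
```

View pics/c5.png

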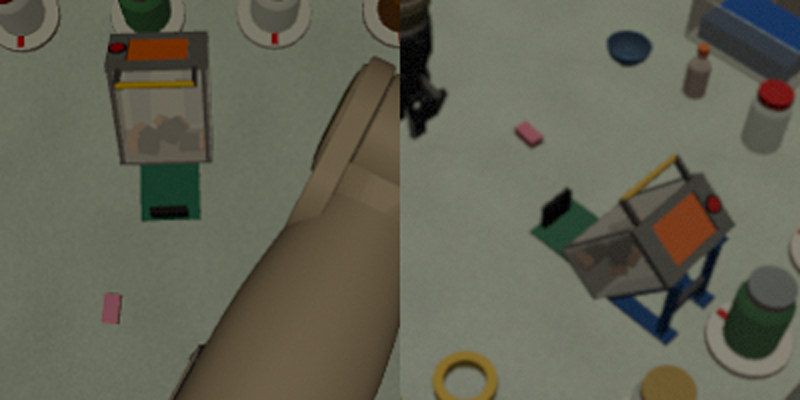

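Blade sits squarely under the raised front (fin at 168,212 left half), tip about 28 mm past the middle. Now lower the box.

```bash
python3 - <<'E'
from h import *
p=barpos(.63); p[0]+=.001
m.reach([.58,.03,.32],QB); m.reach([p[0],p[1],.30],QB); m.move_straight([p[0],p[1],.27],.1); f0=np.array(m.get_force())
m.move_straight(p,.06); print('down',(np.array(m.get_force())-f0).round(1))
m.grip(.18); print(m.get_opening(),(np.array(m.get_force())-f0).round(1))
path=[barpos(t) for t in np.arange(.57,.25,-.06)]+[barpos(t,.028,.004) for t in (.21,.15,.1,.06,.03,.0)]
for w in path:
    m.move_straight(w,.04); print((np.array(m.get_force())-f0).round(1),np.round(m.get_position(),4))
m.sleep(.4); m.grip(.36); w=m.get_position(); m.move_straight([w[0],w[1],.27],.08)
m.reach([.5,-.05,.28],QB); m.reach([.45,-.15,.3],QB); c=shot('top','t6');shot('scene','s6'); boxtop(c); print(m.get_time())
for n in('top','scene'):
    c=np.load(f'pics/{n}.npy',allow_pickle=True).item();W=cloud(c);I=c['image'].astype(int);z=W[...,2]
    near=(abs(W[...,0]-.53)<.08)&(abs(W[...,1]-.07)<.06)
    for o in comps(W,(z>.04)&(z<.056)&near): print('fin',o[1],np.round(o[2],4),o[3])
    mk=(I[...,0]>1.8*I[...,1])&(I[...,1]>1.7*I[...,2])&(I[...,0]>80)&(z>.15)&(z<.23)&(abs(W[...,0]-.62)<.15)&(abs(W[...,1]-.07)<.045)
    P=W[mk]; A=np.linalg.lstsq(np.c_[P[:,:2]-P[:,:2].mean(0),np.ones(len(P))],P[:,2],rcond=None)[0]; print('flap plane',A.round(4),P.mean(0).round(4))
    hd=(z>.185)&(z<.2)&(abs(W[...,0]-.62)<.08)&(abs(W[...,1]-.07)<.1)
    P=W[hd&(W[...,0]>.57)]; print('head rect',np.round(rect(P[:,:2]),4))
E
python3 -c "
import cv2,numpy as np
a=cv2.imread('pics/t6.png')[90:290,150:350];b=cv2.imread('pics/s6.png')[90:290,200:400]
cv2.imwrite('pics/c6.png',cv2.resize(np.hstack([a,b]),None,fx=2,fy=2,interpolation=cv2.INTER_CUBIC))"
```

```text
down [ 0.6  1.5 -0.3]
0.18436090567692118 [-0.2  0.5  0.6]
[ 0.8  0.6 -1.7] [0.6617 0.0729 0.2038]
[ 0.4  0.9 -0.3] [0.6484 0.0728 0.2025]
[-0.9  1.1 -1. ] [0.6353 0.0726 0.2008]
[-0.9  0.8  0.3] [0.6222 0.0725 0.1981]
[-0.6  1.3 -0.5] [0.6094 0.0723 0.1947]
[-0.9  0.8  0.2] [0.5969 0.0721 0.1906]
[-0.8  0.6 -0.7] [0.5843 0.072  0.1862]
[-1.2  0.9 -1.2] [0.5723 0.0718 0.1815]
[-0.9  0.8 -0.8] [0.5626 0.0717 0.1771]
[-2.4  1.1  0.3] [0.555  0.0716 0.1731]
[-2.   1.2 -0.1] [0.5495 0.0715 0.17  ]
[-0.7  1.4 -1.1] [0.5446 0.0715 0.167 ]
orange 629 [ 6.32800e-01  7.93000e-02  9.90305e+01  7.30627e+01 -1.56490e+00] 0.1889
orange 29 [ 0.6279  0.1337 17.9843 17.6882 -1.4941] 0.1969
red 44 [ 0.6272  0.1326 20.2982 18.6111 -0.8525] 0.1968
yel 649 [6.30900e-01 7.62000e-02 9.48124e+01 7.11101e+01 1.54120e+00] 0.189
yel 35 [ 0.6255  0.1342 21.4821 19.3563  0.461 ] 0.1969
yel 126 [ 5.453000e-01  7.190000e-02  1.130208e+02  9.744100e+00 -1.567400e+00] 0.1878
86.6583
fin 24 [ 0.5831  0.092  73.8392  1.4013 -1.5561] 0.04751071070469508
fin 79 [ 0.5257  0.0674 58.6424 12.4067 -1.5077] 0.04946822352272149
flap plane [ 0.     -0.0034  0.1888] [0.6284 0.072  0.1888]
head rect [ 6.227000e-01  7.160000e-02  1.486151e+02  1.034454e+02 -1.557200e+00]
fin 43 [ 0.5257  0.053  33.0994 14.8654  1.5502] 0.04896768855917157
flap plane [-0.002   0.0021  0.1893] [0.6264 0.0743 0.1893]
head rect [ 6.219000e-01  7.370000e-02  1.568352e+02  1.036369e+02 -1.567200e+00]
```

View pics/c6.png

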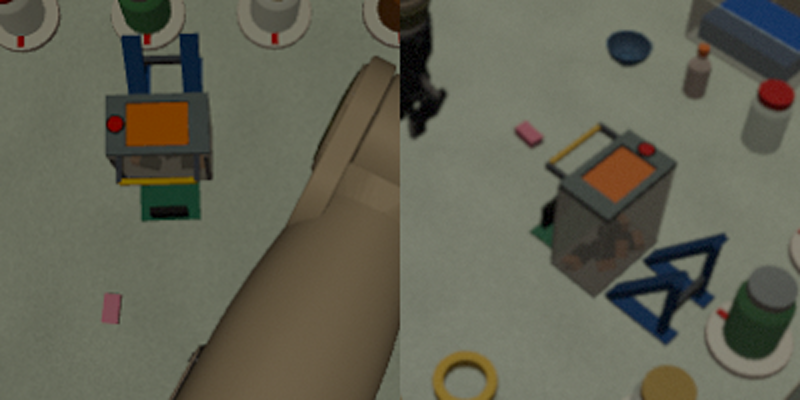

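The box stands level, raised 4 mm on the blade (flap slope ≈ 0); the plug is home and the flap shut.

```bash
python3 -c "
from plant import manip as m
print(m.finish_job())"
```

```text
the job is handed in; nothing more can be done
None
```

The job is handed in after about 87 s of the 210 s: all five batteries are in the box, the flap is shut and the plug is fully down. The box stands level on the blade, about 0.03 rad off square, with the tip about 28 mm past the middle; I moved nothing else.

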